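# Turn the stock carousel to the scanner

## Task

Turn the stock turntable on the packing counter, gently, by pushing the tabs on its rim, until the small square cardboard packet stands straight in front of the fixed barcode scanner. Do not touch or lift the goods that stand on the turntable, and leave the things around it where they are. Then take the hand away and leave the turntable at rest.

Things in the scene. Friction and masses are not known exactly. Their poses are not given: they have to be found in the camera images.
- carousel (a joint): angle of the turntable in rad, 0 at the start, growing counter-clockwise seen from above. It turns freely both ways (over 6 rad each way) on a bearing with a little friction: about 1 N at the rim moves it, and it coasts at most a few degrees after a gentle push, then stays.
- carousel_axis (a point): centre of the top of the turntable's deck, on its vertical turning axis. The plywood deck is a disc of 250 mm diameter, its top 45 mm above the counter; the underside of the disc is 22 mm above the counter. A 14 mm radius, 30 mm high steel hub stands in the middle.
- rim_tab (a point): point on one of the turntable's eight identical upright rim tabs, 138 mm from the axis, at the tab's top edge (90 mm above the counter). The tabs are plywood plates 8 mm thick, standing radially at the rim every 45 degrees, from 117 to 151 mm from the axis and from 27 to 90 mm above the counter (45 mm above the deck). They turn with the deck; pushing the flat side of any tab turns the turntable.
- scanner: fixed black barcode scanner on a bracket, on the counter beyond the turntable. This frame's origin is NOT in the scanner: it is on the turntable's axis at counter height; its x axis points level from the axis to the scanner. The scanner head is 55 x 70 mm in plan, its window 194 mm from the axis, its top 135 mm above the counter; bracket foot 70 x 90 mm, centred 225 mm from the axis.
- scan_spot (a point): point at deck height, 78 mm from the axis straight towards the scanner: where the centre of the packet must come to stand. It does not turn with the deck.
- can_front: round can, 50 mm diameter, 70 mm tall; stands loose on the deck about 78 mm from the axis, origin at the centre of its underside, z up.
- packet: THE PACKET: small cardboard packet, square in plan 44 x 44 mm, 80 mm tall, a paper strip across its top; the only square thing on the deck; stands loose on the deck about 78 mm from the axis, origin at the centre of its underside, z up.
- jar_tall: round amber glass jar, 46 mm diameter, 82 mm tall; stands loose on the deck about 78 mm from the axis, origin at the centre of its underside, z up.
- can_low: round can, 52 mm diameter, 50 mm tall; stands loose on the deck about 78 mm from the axis, origin at the centre of its underside, z up.
- jar_low: round clear glass jar, 50 mm diameter, 60 mm tall; stands loose on the deck about 78 mm from the axis, origin at the centre of its underside, z up.
- can_tall: round can, 48 mm diameter, 80 mm tall; stands loose on the deck about 78 mm from the axis, origin at the centre of its underside, z up.
- tape_roll: bystander on the counter: open tape roll core lying flat, a ring 90 mm across, 48 mm tall; origin at the centre of its underside.
- water_bottle: bystander on the counter: upright clear water bottle, 64 mm diameter, 140 mm tall; origin at the centre of its underside.
- parcel: bystander on the counter: sealed cardboard parcel, 150 x 120 x 90 mm; origin at the centre of its underside.
Things that resemble listed ones, but are neither listed nor needed, are in the scene too. There is more than one size of the scanner; the job needs the middle-sized.

How it is judged:
By the outcome, as a careful person would: the job done as asked, in the order asked, and still so for the second after the job is handed in, with the robot touching nothing.
It also fails if it takes over 67 s, if anything falls off the work surface, if the arm or the gripper's body presses on something with over 40 N, if the wrist force passes 120 N, or if a joint passes its speed limit or range.

## Robot

A 7-joint arm with a two-finger parallel gripper is mounted at the origin on the work surface. World frame = base frame: x ahead of the robot, y to its left, z up, the work surface at z = 0. Lengths are in mm, angles in rad, forces in N, time in s.
With the tool pointing down it reaches from about 425 to 1025 mm from the base axis. Payload 9.4 kg.
Tool frame: the origin (TCP) lies at the very end of the fingers, on their centre line; the grasp point (between the pads) lies behind it (robot.grasp_offset is the z of the grasp point in the tool frame, in mm); z points along the fingers, y is the line along which they close (so a half turn about z gives the same grasp; the last joint's range is limited). The gripper opens to 85 mm and grips with 20 to 120 N. Pads are 22 mm wide; open, the fingers measure 114 mm over their backs; the gripper's body (76 mm by 85 mm) begins 54 mm behind the grasp point. The pads swing forward as they close: fully open they stand 13 mm farther back than shut.
Start: joints at [1.227, 0.599, -0.003, 1.599, 0.002, 0.943, -0.08], TCP at [191.134, -699.351, 231.275] pointing down, gripper open.
Joint ranges: [-2.57, 2.57], [-0.35, 1.97], [-1.29, 1.29], [0.11, 2.56], [-1.05, 4.19], [0.11, 1.86], [-2.63, 2.63]. Speed limits (rad/s): [2.22, 2.22, 3.01, 3.01, 3.14, 3.14, 3.14].

## Interface

Orientations are given as a 3x3 rotation matrix whose columns are the frame's x, y, z axes.
In Python, from station import robot gives the robot as it stands.
- The arm moves only by the tool play_rows, never from a script. Its argument "moves" is a list of rows, each a list of 7 numbers: the shift along the tool's x, y, z in m, then the turn, a rotation vector about the tool's x, y, z in rad, then the finger opening in m, from 0 to 0.0854. In form: [[dx, dy, dz, wx, wy, wz, gripper], ...]. A call has 1 to 20 rows; each row is the pose to reach, as a shift and turn from the pose commanded when the call began, along the tool's axes at that moment; what a row does not reach only later rows make up. A row lasts 1/8 s, in which the tool goes at most 62.5 mm and 10.7 degrees, less where a joint would pass 70% of its speed; a pose out of reach is approached as far as the arm can. A call with a gripper value outside its range is refused whole. The fingers move at their own pace and stop on an object; "squeeze" is the grip in N (left out, the last holds). Time passes only in rows, so rows that repeat a pose let the fingers close. It gives the time, the measured TCP pose, the force, the opening and the grip force at its end, in the units of the state.
- robot.read_state(): the state, without advancing time (a new reading comes with each control period).
- robot.read_camera(name): name is "scene" or "side" or "wrist"; returns the picture (420x560x3 uint8, blue, green, red); there is no depth.
- robot.camera_model(name): a dict with "camera_matrix" (3x3 intrinsics, pixels), "k1" (the pictures are not rectified: a ray, as slopes to the right and down, at radius r is drawn at 1 + k1 r^2 times it, then the intrinsics apply), "R" (3x3) and "t" (3): a world point X has camera coordinates R X + t. Camera axes: x right, y down, z forward; pixel columns grow to the right and rows downward; lengths in mm; the calibration is good to about 2 mm. A picture is of the moment at which its call begins: read the wrist's pose just before it. camera_model takes no time and is no camera call; for the wrist camera it gives the pose at the moment of the call.
- robot.sign_off(): hands the job in; it is judged then, once.
The state is a dict: "t": time; "joint_positions": joint angles; "joint_velocities": joint speeds; "effort": joint torques, N m; "tcp_pos": TCP position; "tool_rot": TCP orientation; "force": force on the tool from outside, world axes, zero at the start; "torque": the same for the moment, N m; "width": finger opening in mm; "gripper_force": force on a finger pad.
Only numpy, scipy, OpenCV 4.12 (cv2) and the standard library are available. Lean on these libraries where they do the work, as an engineer would, in place of code of your own. Each camera call takes 0.05 s, during which the arm holds its last target. There are 200 camera calls.

## Working session

There is one attempt and no reset: what is moved stays moved. The work goes in short steps, Python scripts to look and compute and a tool call to move; the robot and the scene stay as the last step left them, time stands still between calls to the robot, and variables do not carry over. Pictures are saved under pics/ and viewed, at most 11 in all, crops included, and the job is handed in when it is done.

Besides the shell and the picture viewer there is one more tool, called after "Call:" as name([rows], argument=value, ...), one row to a line, values as JSON. play_rows: Moves the arm, as the interface text tells. Its arguments: {"type":"object","properties":{"moves":{"type":"array"},"squeeze":{"type":"number"}},"required":["moves"]}

```bash
mkdir -p pics; python3 - <<'E'
from station import robot
import cv2,numpy as np
for n in ["scene","side"]:
    im=robot.read_camera(n); cv2.imwrite(f"pics/{n}0.png",im)
    m=robot.camera_model(n); R=np.array(m["R"]);print(n,np.round(m["camera_matrix"],1).tolist(),m["k1"],np.round(-R.T@np.array(m["t"])),np.round(R,2).tolist())
s=robot.read_state();print(s["t"],s["tcp_pos"],np.round(s["tool_rot"],3),s["width"],robot.grasp_offset)
E
```

```text
scene [[447.6, 0.0, 281.3], [0.0, 447.6, 210.7], [0.0, 0.0, 1.0]] 0.036049340647013886 [1196. -794. 1069.] [[0.69, 0.72, -0.0], [0.47, -0.45, -0.76], [-0.55, 0.52, -0.65]]
side [[464.6, 0.0, 276.6], [0.0, 464.6, 204.1], [0.0, 0.0, 1.0]] -0.06814020294612619 [  94. 1095. 1025.] [[-0.97, -0.24, 0.0], [-0.15, 0.61, -0.78], [0.19, -0.76, -0.63]]
0.1 [ 190.99606737 -698.9474297   230.49494297] [[ 0.965  0.264 -0.001]
 [ 0.264 -0.965  0.001]
 [-0.    -0.001 -1.   ]] 84.94931357051848 -18.700000000000003
```

View pics/scene0.png

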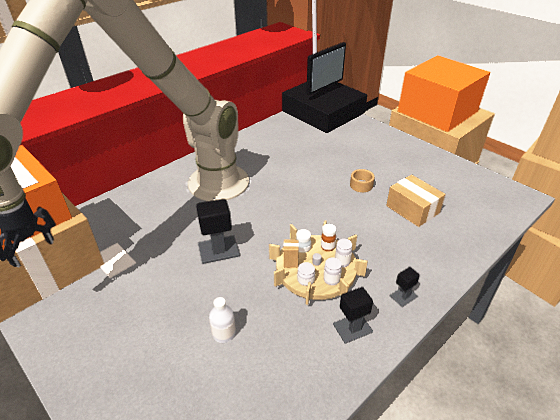

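View pics/side0.png

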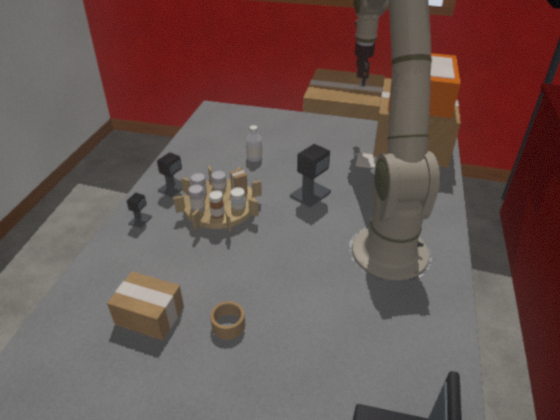

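The scene view shows the turntable at about (318,262) and the packet at (291,255). There are three scanners, at (215,220), (355,310) and (407,283). Next I'll look at enlarged crops.

```bash
cat > h.py <<'E'
import numpy as np,cv2
from station import robot
def cam(n):
    m=robot.camera_model(n); return np.array(m["camera_matrix"]),m["k1"],np.array(m["R"]),np.array(m["t"])
def ray(c,uv):
    K,k,R,t=c
    p=cv2.undistortPoints(np.array([[uv]],float),K,np.array([k,0,0,0,0.]))[0,0]
    return -R.T@t, R.T@np.array([p[0],p[1],1])
def onz(c,uv,z):
    o,d=ray(c,uv); return o+d*(z-o[2])/d[2]
def proj(c,X):
    K,k,R,t=c
    return cv2.projectPoints(np.array(X,float).reshape(-1,3),cv2.Rodrigues(R)[0],t.astype(float),K,np.array([k,0,0,0,0.]))[0][:,0]
E
python3 - <<'E'
import cv2
a=cv2.imread("pics/scene0.png")[190:350,190:430]; b=cv2.imread("pics/side0.png")[110:250,110:350]
f=lambda x:cv2.resize(x,None,fx=3.33,fy=3.33,interpolation=cv2.INTER_CUBIC)
cv2.imwrite("pics/a1.png",f(a));cv2.imwrite("pics/b1.png",f(b))
E
```

```text
(no output)
```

View pics/a1.png

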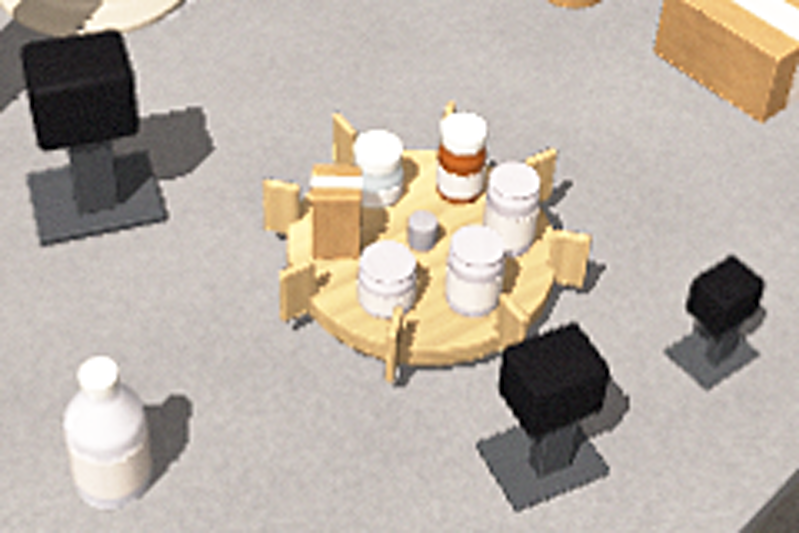

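View pics/b1.png

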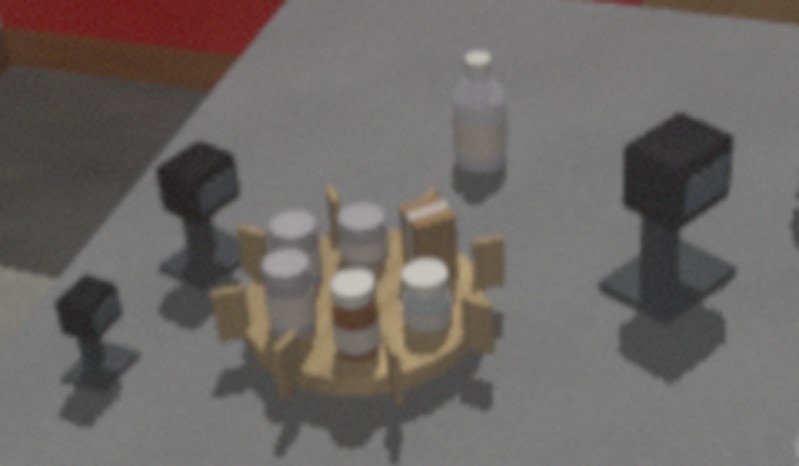

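The crops show the hub top at (423,217), the packet's top centre at (338,181), the middle scanner's foot centred at about (543,466), and eight tabs (all crop pixels). Next I'll turn these into positions.

```bash
python3 - <<'E'
from h import *
a=cam("scene");b=cam("side")
A=lambda u,v,z:onz(a,(190+(u+.5)/3.33-.5,190+(v+.5)/3.33-.5),z)[:2]
B=lambda u,v,z:onz(b,(110+(u+.5)/3.33-.5,110+(v+.5)/3.33-.5),z)[:2]
C=A(423,217,75);print("hub",C)
def pol(n,P,C=C):
    d=P-C;print(n,P.round(),"r",np.hypot(*d).round(1),"ang",np.degrees(np.arctan2(d[1],d[0])).round(1))
pol("packA",A(338,181,125));pol("packB",B(428,211,125))
foot=[A(*p,3) for p in [(478,445),(548,428),(608,468),(520,508)]]
for f in foot:pol("foot",f)
for n,q in dict(big=[(28,178),(155,152),(166,215),(42,243)],mid=[(478,445),(608,468),(520,508)],small=[(666,350),(757,352),(710,386)]).items():
    Q=[A(*p,4) for p in q];print(n,[np.linalg.norm(Q[i]-Q[i-1]).round() for i in range(len(Q))])
    if n!='big':pol(n+" footcentre",(Q[0]+Q[1])/2)
    else:pol(n,sum(Q)/4)
pol("midfootB",B(90+110,268,3))
print("tops")
for n,p,z in [("can",(380,145),105),("amber",(463,130),127),("can",(514,180),125),("can",(477,243),125),("low",(388,262),105)]:pol(n,A(*p,z))
print("tabs")
for p in [(276,182),(291,184)]:pass
# tab top edges: outer/inner ends
for p in [((264,180),(299,186)),((281,265),(314,264)),((392,318),(401,308)),((500,302),(528,316)),((556,232),(590,238)),((540,157),(555,149)),((450,102),(454,108)),((334,113),(353,140))]:
    for q in p: pol("tab",A(*q,90))
pol("bottle base",A(110,480,0)); pol("tape", onz(a,(362,180),48)[:2]); pol("parcel",onz(a,(417,190),90)[:2])
for p in [(487,235),(230,290),(475,300),(250,232),(333,190),(290,335),(395,350)]: pol("tabB",B(*p,90))
pol("amberB",B(354,285,127))
E
```

```text
hub [583.6934877  -63.81083161]
packA [ 532. -123.] r 78.7 ang -131.1
packB [ 530. -122.] r 78.8 ang -132.8
foot [ 752. -171.] r 199.9 ang -32.6
foot [ 782. -115.] r 204.8 ang -14.5
foot [ 842. -110.] r 262.0 ang -10.1
foot [ 816. -192.] r 265.4 ang -29.0
big [np.float64(92.0), np.float64(131.0), np.float64(91.0), np.float64(122.0)]
big [ 297. -225.] r 328.7 ang -150.7
mid [np.float64(67.0), np.float64(108.0), np.float64(86.0)]
mid footcentre [ 797. -141.] r 227.2 ang -19.9
small [np.float64(50.0), np.float64(81.0), np.float64(62.0)]
small footcentre [830.  55.] r 273.3 ang 25.7
midfootB [ 800. -122.] r 223.7 ang -15.1
tops
can [511. -47.] r 74.4 ang 167.0
amber [566.   6.] r 71.8 ang 104.5
can [639.  -8.] r 78.6 ang 44.8
can [667. -90.] r 87.3 ang -17.1
low [ 618. -147.] r 89.6 ang -67.7
tabs
tab [ 459. -147.] r 149.8 ang -146.3
tab [ 487. -129.] r 116.4 ang -146.0
tab [ 547. -207.] r 147.6 ang -104.5
tab [ 566. -185.] r 122.6 ang -98.4
tab [ 655. -179.] r 135.6 ang -58.4
tab [ 652. -166.] r 123.2 ang -56.1
tab [ 706. -100.] r 127.5 ang -16.6
tab [732. -95.] r 151.7 ang -11.8
tab [687.  -2.] r 120.4 ang 30.7
tab [713.  14.] r 150.4 ang 31.0
tab [616.  62.] r 129.6 ang 75.6
tab [619.  80.] r 148.4 ang 76.4
tab [505.  58.] r 144.8 ang 122.8
tab [514.  54.] r 137.2 ang 120.6
tab [438. -36.] r 148.2 ang 169.0
tab [478. -49.] r 106.7 ang 172.1
bottle base [ 563. -417.] r 353.7 ang -93.4
tape [419. 366.] r 460.0 ang 110.9
parcel [622. 411.] r 476.7 ang 85.4
tabB [ 475. -143.] r 134.2 ang -144.1
tabB [696.   8.] r 132.9 ang 32.6
tabB [457. -36.] r 130.2 ang 167.5
tabB [715. -88.] r 133.4 ang -10.6
tabB [ 658. -182.] r 139.5 ang -57.7
tabB [612.  59.] r 125.7 ang 76.9
tabB [508.  55.] r 141.1 ang 122.4
amberB [560.  15.] r 82.1 ang 106.6
```

The middle scanner is confirmed: its foot measures 67x86 mm and sits 227 mm from the axis at about -19°. The packet is at -132°, so the table must turn about +112°. The plan is to put the closed fingers behind the tab at -145° and follow the arc around the axis at (584,-64).

Call:
play_rows([
  [0, 0, -0.06, 0, 0, 0, 0],
  [0.03, -0.04, -0.1, 0, 0, 0, 0],
  [0.07, -0.085, -0.1, 0, 0, -0.02, 0],
  [0.11, -0.134, -0.1, 0, 0, -0.04, 0],
  [0.15, -0.183, -0.1, 0, 0, -0.06, 0],
  [0.19, -0.231, -0.1, 0, 0, -0.08, 0],
  [0.23, -0.28, -0.1, 0, 0, -0.08, 0],
  [0.27, -0.329, -0.1, 0, 0, -0.08, 0],
  [0.31, -0.377, -0.1, 0, 0, -0.08, 0],
  [0.35, -0.426, -0.1, 0, 0, -0.08, 0],
  [0.39, -0.475, -0.1, 0, 0, -0.08, 0],
  [0.409, -0.498, -0.1, 0, 0, -0.08, 0],
  [0.409, -0.498, -0.1, 0, 0, -0.08, 0],
  [0.409, -0.498, -0.1, 0, 0, -0.08, 0],
  [0.409, -0.498, -0.1, 0, 0, -0.08, 0],
  [0.409, -0.498, -0.1, 0, 0, -0.08, 0],
])

```text
t: 2.1
tcp_pos: [454.0, -112.0, 331.2]
tool_rot: [[0.941, 0.338, -0.0], [0.338, -0.941, -0.0], [-0.0, 0.0, -1.0]]
force: [-0.5, 0.4, -0.1]
width: -0.1
gripper_force: 0.0
```

```bash
python3 - <<'E'
from h import *
s=robot.read_state();print(s["t"],s["tcp_pos"].round(1) if hasattr(s["tcp_pos"],'round') else s["tcp_pos"],np.round(s["tool_rot"],3),s["joint_positions"],s["force"])
w=cam("wrist");im=robot.read_camera("wrist");cv2.imwrite("pics/w1.png",im)
print(proj(w,[[584,-64,75],[454,-111,90],[532,-122,125]]))
E
```

```text
2.1 [ 454.  -112.   331.2] [[ 0.941  0.338 -0.   ]
 [ 0.338 -0.941 -0.   ]
 [-0.     0.    -1.   ]] [ 0.37353735  0.18346367 -0.29866458  2.02578356  0.06666766  0.94153924
 -1.18545174] [-0.53055821  0.40217063 -0.14485755]
[[271.46048134  42.97571727]
 [271.75561801 171.35932087]
 [307.99506557 109.89632078]]
```

View pics/w1.png

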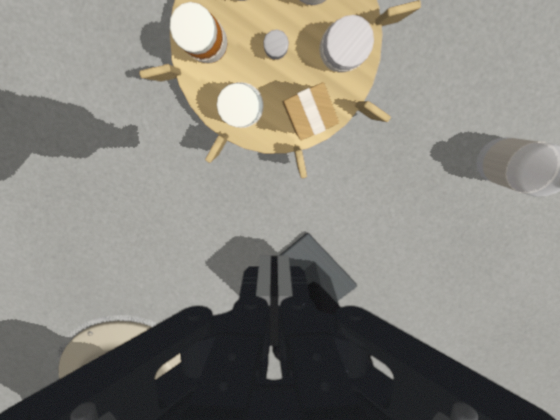

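The wrist view shows the hub at (276,43), tabs at (300,163), (217,147), (375,111), (157,73) and (402,13), and the packet top at (312,111). I'll refine the axis and tab angles from these.

```bash
python3 - <<'E'
from h import *
w=cam("wrist")
C=onz(w,(276,42),75)[:2];print(C)
for n,p,z in [("pack",(311.5,111),125),("t",(296,150),90),("t",(305,177),90),("t",(226,138),90),("t",(208,159),90),("t",(360,103),90),("t",(388,120),90),("t",(142,74),90),("t",(178,70),90)]:
    d=onz(w,p,z)[:2]-C;print(n,np.hypot(*d).round(1),np.degrees(np.arctan2(d[1],d[0])).round(1))
E
```

```text
[586.65669331 -68.0968762 ]
pack 79.1 -133.4
t 116.6 -148.7
t 150.0 -146.9
t 115.7 170.5
t 147.4 167.6
t 112.0 -104.4
t 149.3 -103.1
t 147.6 123.0
t 108.9 125.5
```

Call:
play_rows([
  [0.001, -0.003, 0.04, 0, 0, 0.03, 0],
  [0.0015, -0.0055, 0.08, 0, 0, 0.05, 0],
  [0.0015, -0.0055, 0.12, 0, 0, 0.05, 0],
  [0.0015, -0.0055, 0.16, 0, 0, 0.05, 0],
  [0.0015, -0.0055, 0.19, 0, 0, 0.05, 0],
  [0.0015, -0.0055, 0.215, 0, 0, 0.05, 0],
  [0.0015, -0.0055, 0.24, 0, 0, 0.05, 0],
  [0.0015, -0.0055, 0.255, 0, 0, 0.05, 0],
  [0.0015, -0.0055, 0.264, 0, 0, 0.05, 0],
  [0.0015, -0.0055, 0.264, 0, 0, 0.05, 0],
])

```text
t: 3.4
tcp_pos: [453.8, -105.6, 66.9]
tool_rot: [[0.956, 0.292, -0.001], [0.292, -0.956, 0.0], [-0.001, -0.0, -1.0]]
force: [-0.7, 0.3, 0.1]
width: -0.3
gripper_force: 0.0
```

```bash
python3 - <<'E'
import numpy as np
for i in range(1,21):
    t=np.radians(1.8*i);print([round(.138*(1-np.cos(t)),4),round(.138*np.sin(t),4),0,0,0,-round(t,4),0],end=", ")
E
```

```text
[np.float64(0.0001), np.float64(0.0043), 0, 0, 0, np.float64(-0.0314), 0], [np.float64(0.0003), np.float64(0.0087), 0, 0, 0, np.float64(-0.0628), 0], [np.float64(0.0006), np.float64(0.013), 0, 0, 0, np.float64(-0.0942), 0], [np.float64(0.0011), np.float64(0.0173), 0, 0, 0, np.float64(-0.1257), 0], [np.float64(0.0017), np.float64(0.0216), 0, 0, 0, np.float64(-0.1571), 0], [np.float64(0.0024), np.float64(0.0259), 0, 0, 0, np.float64(-0.1885), 0], [np.float64(0.0033), np.float64(0.0301), 0, 0, 0, np.float64(-0.2199), 0], [np.float64(0.0043), np.float64(0.0343), 0, 0, 0, np.float64(-0.2513), 0], [np.float64(0.0055), np.float64(0.0385), 0, 0, 0, np.float64(-0.2827), 0], [np.float64(0.0068), np.float64(0.0426), 0, 0, 0, np.float64(-0.3142), 0], [np.float64(0.0082), np.float64(0.0467), 0, 0, 0, np.float64(-0.3456), 0], [np.float64(0.0097), np.float64(0.0508), 0, 0, 0, np.float64(-0.377), 0], [np.float64(0.0113), np.float64(0.0548), 0, 0, 0, np.float64(-0.4084), 0], [np.float64(0.0131), np.float64(0.0588), 0, 0, 0, np.float64(-0.4398), 0], [np.float64(0.015), np.float64(0.0627), 0, 0, 0, np.float64(-0.4712), 0], [np.float64(0.0171), np.float64(0.0665), 0, 0, 0, np.float64(-0.5027), 0], [np.float64(0.0192), np.float64(0.0702), 0, 0, 0, np.float64(-0.5341), 0], [np.float64(0.0215), np.float64(0.0739), 0, 0, 0, np.float64(-0.5655), 0], [np.float64(0.0239), np.float64(0.0776), 0, 0, 0, np.float64(-0.5969), 0], [np.float64(0.0264), np.float64(0.0811), 0, 0, 0, np.float64(-0.6283), 0],
```

Call:
play_rows([
  [0, 0.0022, 0, 0, 0, -0.0157, 0],
  [0.0001, 0.0043, 0, 0, 0, -0.0314, 0],
  [0.0002, 0.0065, 0, 0, 0, -0.047, 0],
  [0.0003, 0.0087, 0, 0, 0, -0.0628, 0],
  [0.0004, 0.0108, 0, 0, 0, -0.0785, 0],
  [0.0006, 0.013, 0, 0, 0, -0.0942, 0],
  [0.0008, 0.0152, 0, 0, 0, -0.11, 0],
  [0.0011, 0.0173, 0, 0, 0, -0.1257, 0],
  [0.0014, 0.0195, 0, 0, 0, -0.1414, 0],
  [0.0017, 0.0216, 0, 0, 0, -0.1571, 0],
  [0.002, 0.0237, 0, 0, 0, -0.173, 0],
  [0.0024, 0.0259, 0, 0, 0, -0.1885, 0],
  [0.0028, 0.028, 0, 0, 0, -0.204, 0],
  [0.0033, 0.0301, 0, 0, 0, -0.2199, 0],
  [0.0038, 0.0322, 0, 0, 0, -0.2356, 0],
  [0.0043, 0.0343, 0, 0, 0, -0.2513, 0],
  [0.0049, 0.0364, 0, 0, 0, -0.267, 0],
  [0.0055, 0.0385, 0, 0, 0, -0.2827, 0],
  [0.0062, 0.0406, 0, 0, 0, -0.2985, 0],
  [0.0068, 0.0426, 0, 0, 0, -0.3142, 0],
])

```text
t: 5.9
tcp_pos: [472.9, -144.3, 67.2]
tool_rot: [[0.818, 0.575, -0.0], [0.575, -0.818, -0.0], [-0.0, -0.0, -1.0]]
force: [-1.1, 0.4, 0.3]
width: -0.2
gripper_force: 0.5
```

Call:
play_rows([
  [0, 0.0026, 0, 0, 0, -0.019, 0],
  [0.0002, 0.006, 0, 0, 0, -0.0435, 0],
  [0.0005, 0.01, 0, 0, 0, -0.0725, 0],
  [0.0008, 0.014, 0, 0, 0, -0.1015, 0],
  [0.0013, 0.0182, 0, 0, 0, -0.132, 0],
  [0.0019, 0.0225, 0, 0, 0, -0.164, 0],
  [0.0026, 0.0267, 0, 0, 0, -0.195, 0],
  [0.0034, 0.0309, 0, 0, 0, -0.226, 0],
  [0.0044, 0.035, 0, 0, 0, -0.2565, 0],
  [0.0055, 0.0385, 0, 0, 0, -0.2827, 0],
  [0.0068, 0.0426, 0, 0, 0, -0.3142, 0],
  [0.0082, 0.0467, 0, 0, 0, -0.3456, 0],
  [0.0097, 0.0508, 0, 0, 0, -0.377, 0],
  [0.0113, 0.0548, 0, 0, 0, -0.4084, 0],
  [0.0131, 0.0588, 0, 0, 0, -0.4398, 0],
  [0.0148, 0.0622, 0, 0, 0, -0.468, 0],
  [0.0163, 0.065, 0, 0, 0, -0.491, 0],
  [0.0175, 0.0672, 0, 0, 0, -0.509, 0],
  [0.0184, 0.0688, 0, 0, 0, -0.522, 0],
  [0.0189, 0.0698, 0, 0, 0, -0.5305, 0],
])

```text
t: 8.4
tcp_pos: [528.4, -190.5, 67.2]
tool_rot: [[0.416, 0.91, -0.0], [0.91, -0.416, 0.0], [-0.0, -0.0, -1.0]]
force: [-0.8, 0.3, 0.5]
width: 0.1
gripper_force: 0.5
```

```bash
python3 - <<'E'
from h import *
s=robot.read_state();p=s["tcp_pos"];d=np.array(p[:2])-[585.5,-66];print(s["t"],p,np.hypot(*d),np.degrees(np.arctan2(d[1],d[0])),np.round(s["joint_positions"],2),s["force"])
a=robot.read_camera("scene");b=robot.read_camera("side");w=robot.read_camera("wrist")
f=lambda x:cv2.resize(x,(400,300))
cv2.imwrite("pics/c2.png",np.vstack([np.hstack([f(a[170:350,190:430]),f(b[90:270,110:350])]),np.hstack([f(w),f(a)])]))
E
```

```text
8.4 [ 528.41187833 -190.52642144   67.22706514] 136.98862460778633 -114.62870223446663 [ 0.54  0.67 -0.43  2.08  0.57  0.5  -0.75] [-0.77385475  0.264717    0.50199056]
```

View pics/c2.png

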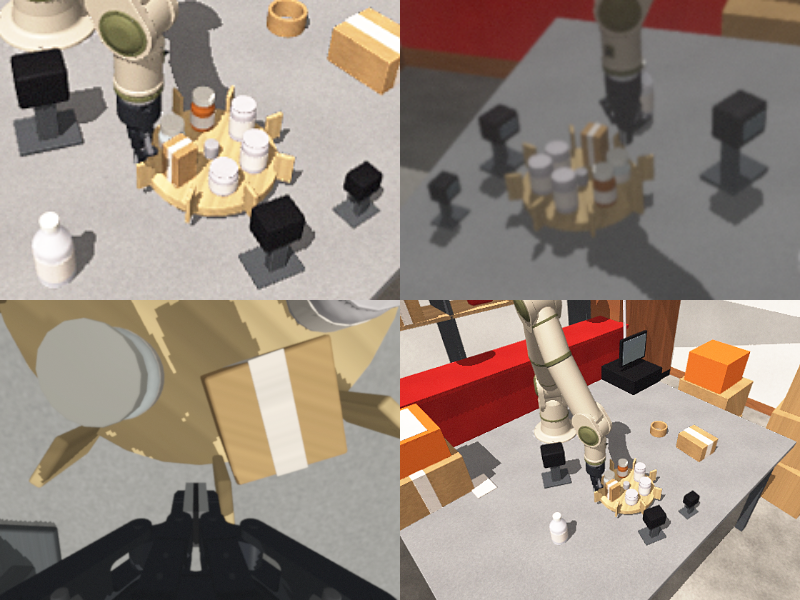

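The push works: the finger sits against the tab, the goods are untouched, and nothing else has moved. I'll continue along the arc.

Call:
play_rows([
  [0, 0.0022, 0, 0, 0, -0.0157, 0],
  [0.0002, 0.006, 0, 0, 0, -0.0435, 0],
  [0.0005, 0.01, 0, 0, 0, -0.0725, 0],
  [0.0008, 0.014, 0, 0, 0, -0.1015, 0],
  [0.0013, 0.0182, 0, 0, 0, -0.132, 0],
  [0.0019, 0.0225, 0, 0, 0, -0.164, 0],
  [0.0026, 0.0267, 0, 0, 0, -0.195, 0],
  [0.0034, 0.0309, 0, 0, 0, -0.226, 0],
  [0.0044, 0.035, 0, 0, 0, -0.2565, 0],
  [0.0055, 0.0385, 0, 0, 0, -0.2827, 0],
  [0.0068, 0.0426, 0, 0, 0, -0.3142, 0],
  [0.0082, 0.0467, 0, 0, 0, -0.3456, 0],
  [0.0097, 0.0508, 0, 0, 0, -0.377, 0],
  [0.0113, 0.0548, 0, 0, 0, -0.4084, 0],
  [0.0131, 0.0588, 0, 0, 0, -0.4398, 0],
  [0.015, 0.0627, 0, 0, 0, -0.4712, 0],
  [0.0171, 0.0665, 0, 0, 0, -0.5027, 0],
  [0.0188, 0.0695, 0, 0, 0, -0.528, 0],
  [0.0198, 0.0712, 0, 0, 0, -0.543, 0],
  [0.0204, 0.0722, 0, 0, 0, -0.551, 0],
])

```text
t: 11.05
tcp_pos: [602.6, -201.9, 67.2]
tool_rot: [[-0.122, 0.993, -0.0], [0.993, 0.122, 0.0], [0.0, -0.0, -1.0]]
force: [-1.3, -1.0, -0.2]
width: 0.3
gripper_force: 0.5
```

```bash
python3 - <<'E'
from h import *
s=robot.read_state();p=s["tcp_pos"];d=np.array(p[:2])-[585.5,-66];print(s["t"],p,np.hypot(*d),np.degrees(np.arctan2(d[1],d[0])),np.round(s["joint_positions"],2),s["force"])
w=robot.read_camera("wrist");cv2.imwrite("pics/w3.png",w)
E
```

```text
11.05 [ 602.60487185 -201.94276163   67.23592889] 137.0146381972983 -82.8284989147926 [ 0.62  0.77 -0.6   1.9   0.68  0.68 -0.28] [-1.26143522 -1.03189352 -0.21208425]
```

View pics/w3.png

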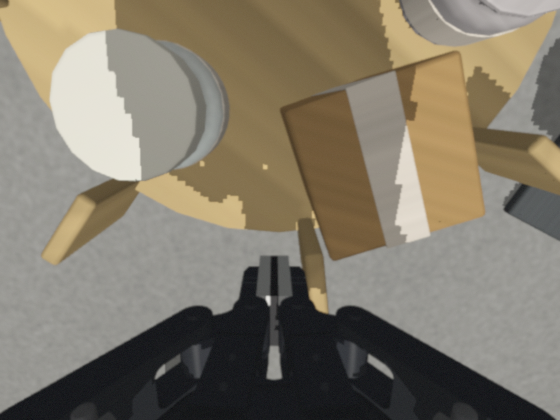

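The packet's top corners are at about (282,109), (459,53), (484,213) and (333,260), and the finger is against the tab at (312,265).

```bash
python3 - <<'E'
from h import *
w=cam("wrist")
C=np.array([585.5,-66])
Q=[onz(w,p,125)[:2] for p in [(282,109),(459,53),(484,213),(333,260)]]
print([np.linalg.norm(Q[i]-Q[i-1]).round(1) for i in range(4)])
for P in [sum(Q)/4,onz(w,(300,220),90)[:2]]:
    d=P-C;print(P,np.hypot(*d),np.degrees(np.arctan2(d[1],d[0])))
E
```

```text
[np.float64(42.8), np.float64(42.3), np.float64(40.9), np.float64(41.6)]
[ 623.01590048 -137.38216849] 80.64029245644319 -62.2751989711567
[ 607.35706644 -166.88538268] 103.22592596461138 -77.7756547523793
```

Call:
play_rows([
  [0, 0.0022, 0, 0, 0, -0.0157, 0],
  [0.0002, 0.006, 0, 0, 0, -0.0435, 0],
  [0.0005, 0.01, 0, 0, 0, -0.0725, 0],
  [0.0008, 0.014, 0, 0, 0, -0.1015, 0],
  [0.0013, 0.0182, 0, 0, 0, -0.132, 0],
  [0.0019, 0.0225, 0, 0, 0, -0.164, 0],
  [0.0026, 0.0267, 0, 0, 0, -0.195, 0],
  [0.0034, 0.0309, 0, 0, 0, -0.226, 0],
  [0.0044, 0.035, 0, 0, 0, -0.2565, 0],
  [0.0055, 0.0385, 0, 0, 0, -0.2827, 0],
  [0.0068, 0.0426, 0, 0, 0, -0.3142, 0],
  [0.0082, 0.0467, 0, 0, 0, -0.3456, 0],
  [0.0097, 0.0508, 0, 0, 0, -0.377, 0],
  [0.0113, 0.0548, 0, 0, 0, -0.4084, 0],
  [0.0131, 0.0588, 0, 0, 0, -0.4398, 0],
  [0.015, 0.0627, 0, 0, 0, -0.4712, 0],
  [0.0171, 0.0665, 0, 0, 0, -0.5027, 0],
  [0.0192, 0.0702, 0, 0, 0, -0.5341, 0],
  [0.0208, 0.0727, 0, 0, 0, -0.555, 0],
  [0.0216, 0.0741, 0, 0, 0, -0.567, 0],
])

```text
t: 13.6
tcp_pos: [673.5, -171.4, 67.2]
tool_rot: [[-0.636, 0.771, -0.0], [0.771, 0.636, 0.0], [0.0, -0.0, -1.0]]
force: [-0.1, -1.0, 0.1]
width: -0.2
gripper_force: 0.5
```

```bash
python3 - <<'E'
from h import *
s=robot.read_state();p=s["tcp_pos"];d=np.array(p[:2])-[585.5,-66];print(s["t"],p,np.hypot(*d),np.degrees(np.arctan2(d[1],d[0])),np.round(s["joint_positions"],2),s["force"])
a=robot.read_camera("scene");b=robot.read_camera("side");w=robot.read_camera("wrist")
for n,i in dict(a=a,b=b,w=w).items():cv2.imwrite(f"pics/{n}4.png",i)
f=lambda x:cv2.resize(x,(400,300))
cv2.imwrite("pics/c4.png",np.hstack([f(a[170:350,190:430]),f(w)]))
E
```

```text
13.6 [ 673.54032093 -171.39516253   67.18920484] 137.32894230350192 -50.12679442264456 [ 0.61  0.87 -0.75  1.75  0.77  0.84  0.19] [-0.0752921  -1.00868135  0.06008895]
```

View pics/c4.png

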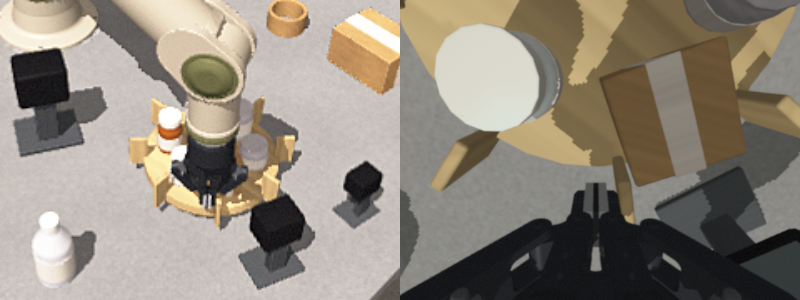

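The packet holds the same place relative to the finger, so it should now be at about -29.6°. The scanner foot's near corners are visible at wrist pixels (358,290) and (477,234), so I'll refine the scanner bearing from them.

```bash
python3 - <<'E'
from h import *
w=cam("wrist");C=np.array([585.5,-66])
im=cv2.imread("pics/w4.png");cv2.imwrite("pics/w4c.png",cv2.resize(im[180:420,300:560],None,fx=2.3,fy=2.3,interpolation=cv2.INTER_CUBIC))
def pol(n,P):
    d=P-C;print(n,P.round(1),np.hypot(*d).round(1),np.degrees(np.arctan2(d[1],d[0])).round(2))
Q=[onz(w,p,125)[:2] for p in [(280,108),(454,53),(484,214),(330,259)]];pol("pack",sum(Q)/4)
for z in(3,6):
  a,b=[onz(w,p,z)[:2] for p in [(358,290),(477,234)]];pol("a",a);pol("b",b);pol("mid",(a+b)/2);e=b-a;print(np.linalg.norm(e),np.degrees(np.arctan2(e[1],e[0]))-90)
E
```

```text
pack [ 654.6 -106. ] 79.8 -30.05
a [ 749.3 -171.9] 195.1 -32.89
b [780.6 -90.7] 196.7 -7.21
mid [ 765.  -131.3] 191.0 -20.0
87.08216772617062 -21.1071300162984
a [ 747.4 -171.1] 193.0 -32.97
b [778.3 -91. ] 194.5 -7.39
mid [ 762.9 -131. ] 188.9 -20.13
85.80967307786521 -21.10713001629837
```

View pics/w4c.png

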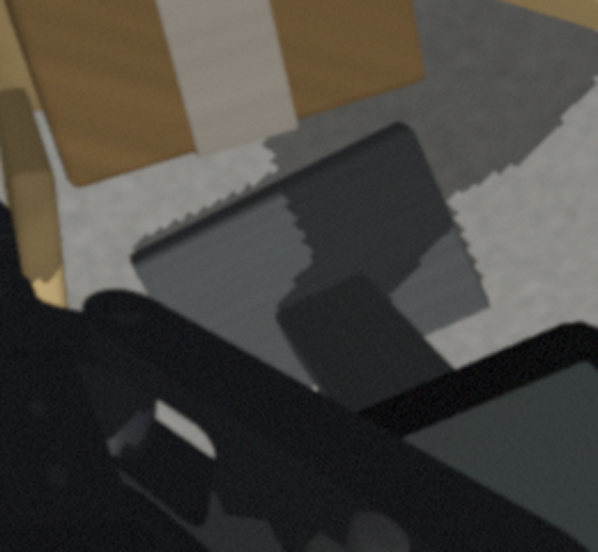

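The scanner bears -20° (near edge at r=190, width 87 mm, as it should be) and the packet is at -30°. I'll push 10° more, slowly.

Call:
play_rows([
  [0, 0.0012, 0, 0, 0, -0.0087, 0],
  [0.0001, 0.0032, 0, 0, 0, -0.023, 0],
  [0.0001, 0.0052, 0, 0, 0, -0.038, 0],
  [0.0002, 0.0075, 0, 0, 0, -0.054, 0],
  [0.0004, 0.0098, 0, 0, 0, -0.071, 0],
  [0.0005, 0.012, 0, 0, 0, -0.087, 0],
  [0.0007, 0.014, 0, 0, 0, -0.102, 0],
  [0.0009, 0.016, 0, 0, 0, -0.116, 0],
  [0.0011, 0.0177, 0, 0, 0, -0.129, 0],
  [0.0013, 0.0192, 0, 0, 0, -0.14, 0],
  [0.0015, 0.0205, 0, 0, 0, -0.149, 0],
  [0.0017, 0.0216, 0, 0, 0, -0.157, 0],
  [0.0018, 0.0225, 0, 0, 0, -0.164, 0],
  [0.002, 0.0232, 0, 0, 0, -0.169, 0],
  [0.0021, 0.0237, 0, 0, 0, -0.1725, 0],
  [0.0021, 0.0239, 0, 0, 0, -0.174, 0],
  [0.0021, 0.0239, 0, 0, 0, -0.174, 0],
])

```text
t: 15.88
tcp_pos: [690.6, -154.8, 67.2]
tool_rot: [[-0.76, 0.65, -0.0], [0.65, 0.76, -0.0], [0.0, -0.0, -1.0]]
force: [-1.1, -1.2, -0.3]
width: 0.3
gripper_force: 0.4
```

```bash
python3 - <<'E'
from h import *
s=robot.read_state();p=s["tcp_pos"];d=np.array(p[:2])-[585.5,-66];print(s["t"],p,np.hypot(*d),np.degrees(np.arctan2(d[1],d[0])),s["force"])
w=robot.read_camera("wrist");cv2.imwrite("pics/w5.png",w)
# compare with the earlier view: shift of the packet in the hand-fixed image
old=cv2.imread("pics/w4.png");t=old[60:200,320:450]
r=cv2.matchTemplate(w,t,cv2.TM_CCOEFF_NORMED);print(cv2.minMaxLoc(r)[1::2])
E
```

```text
15.875 [ 690.56733813 -154.833651     67.22930849] 137.58838283324786 -40.21427048440257 [-1.07366625 -1.22499523 -0.27337423]
(0.9955042004585266, (319, 59))
```

Call:
play_rows([
  [0, -0.003, 0, 0, 0, 0, 0],
  [0, -0.008, 0, 0, 0, 0, 0],
  [0, -0.012, 0, 0, 0, 0, 0],
  [0, -0.012, -0.01, 0, 0, 0, 0],
  [0, -0.012, -0.03, 0, 0, 0, 0],
  [0, -0.012, -0.06, 0, 0, 0, 0],
  [0, -0.012, -0.1, 0, 0, 0, 0],
  [0, -0.012, -0.15, 0, 0, 0, 0],
  [0, -0.012, -0.2, 0, 0, 0, 0],
  [0, -0.012, -0.25, 0, 0, 0, 0],
  [-0.03, -0.012, -0.28, 0, 0, 0, 0],
  [-0.06, -0.012, -0.3, 0, 0, 0, 0],
  [-0.09, -0.012, -0.3, 0, 0, 0, 0],
  [-0.1, -0.012, -0.3, 0, 0, 0, 0],
  [-0.1, -0.012, -0.3, 0, 0, 0, 0],
  [-0.1, -0.012, -0.3, 0, 0, 0, 0],
])

```text
t: 17.92
tcp_pos: [758.1, -227.7, 367.7]
tool_rot: [[-0.761, 0.649, -0.0], [0.649, 0.761, 0.0], [0.0, 0.0, -1.0]]
force: [-0.5, 0.1, -0.5]
width: -0.2
gripper_force: 0.0
```

```bash
python3 - <<'E'
from h import *
w=robot.read_camera("wrist");cv2.imwrite("pics/w6.png",w)
print(robot.read_state()["t"],proj(cam("wrist"),[[585.5,-66,75],[661,-93,125],[764,-131,4]]).round())
E
```

```text
17.975 [[286. -49.]
 [314.  17.]
 [328. 117.]]
```

View pics/w6.png

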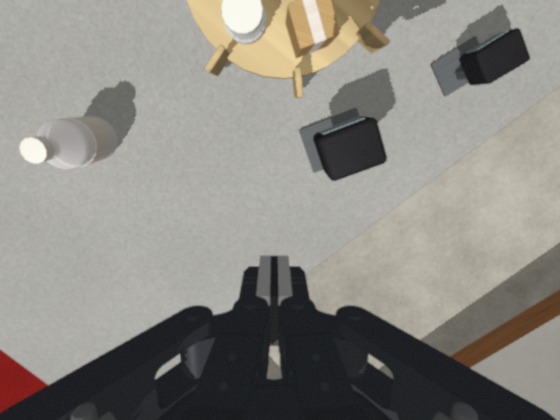

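The packet (314,22) and the scanner head (350,148) both show, but the hub is cut off. I'll shift inward so all three are in one picture.

Call:
play_rows([
  [0.03, 0, 0, 0, 0, 0, 0],
  [0.06, 0, 0, 0, 0, 0, 0],
  [0.09, 0, 0, 0, 0, 0, 0],
  [0.11, 0, 0, 0, 0, 0, 0],
  [0.11, 0, 0, 0, 0, 0, 0],
  [0.11, 0, 0, 0, 0, 0, 0],
  [0.11, 0, 0, 0, 0, 0, 0],
])

```text
t: 18.85
tcp_pos: [675.6, -158.1, 367.0]
tool_rot: [[-0.759, 0.651, -0.0], [0.651, 0.759, 0.0], [0.0, -0.0, -1.0]]
force: [-0.4, -0.8, -0.4]
width: 0.1
gripper_force: 0.0
```

```bash
python3 - <<'E'
from h import *
w=robot.read_camera("wrist");cv2.imwrite("pics/w7.png",w);cv2.imwrite("pics/w7c.png",cv2.resize(w[:260,150:450],None,fx=2.3,fy=2.3,interpolation=cv2.INTER_CUBIC))
E
```

```text
(no output)
```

View pics/w7c.png

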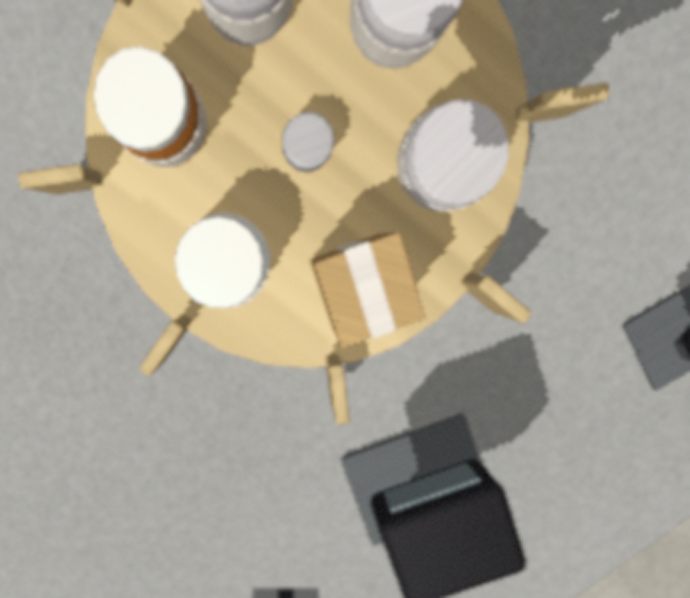

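```bash
python3 - <<'E'
from h import *
w=cam("wrist")
A=lambda p,z:onz(w,(150+(p[0]+.5)/2.3-.5,(p[1]+.5)/2.3-.5),z)[:2]
C=A((308,141),75);print(C)
def pol(n,P):
    d=P-C;print(n,P.round(1),np.hypot(*d).round(1),np.degrees(np.arctan2(d[1],d[0])).round(2))
Q=[A(p,125) for p in [(313,263),(402,233),(426,317),(340,349)]];pol("pack",sum(Q)/4)
for a,b in[(1,0),(2,3)]:
    e=Q[a]-Q[b];print(np.linalg.norm(e),np.degrees(np.arctan2(e[1],e[0]))-90)
a,b=A((343,457),5),A((463,413),5);pol("footmid",(a+b)/2);e=b-a;print(np.linalg.norm(e),np.degrees(np.arctan2(e[1],e[0]))-90)
H=[A(p,135) for p in [(375,502),(480,463),(525,566),(405,600)]];pol("head",sum(H)/4);pol("headfront",(H[0]+H[1])/2)
print([np.linalg.norm(H[i]-H[i-1]).round() for i in range(4)])
E
```

```text
[586.65093834 -68.54368948]
pack [661.5 -93.4] 78.9 -18.4
44.64635723386489 -22.590700294733068
45.04878495553441 -20.12356036812143
footmid [ 764.8 -131.5] 188.9 -19.46
86.0927562696258 -19.521421470558025
head [ 783.6 -141.1] 209.9 -20.21
headfront [ 754.4 -131.5] 179.2 -20.56
[np.float64(59.0), np.float64(57.0), np.float64(64.0), np.float64(66.0)]
```

The packet bears -18.4° and the scanner about -19.5 to -20.2°, which is within measuring error (about 1–2 mm). The packet's distance from the axis (79 mm) matches too. The hand is clear and the turntable is at rest, so I'll hand in.

```bash
python3 -c "
from station import robot
print(robot.sign_off())"
```

```text
the job is handed in; nothing more can be done
None
```

I turned the turntable about 112° by pushing one rim tab. The packet now stands in front of the middle-sized scanner, within about 1–2° by the last picture. The hand is clear and the job is handed in; no verdict came back.

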